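# Hold the vial basket at the set depth in the freezing dewar

## Robot

A 6-joint arm with a two-finger parallel gripper is mounted at the origin on a cart in front of the work surface, level with it; the furniture and walls round the work are solid. World frame = base frame: x ahead of the robot, y to its left, z up, the work surface at z = 0. Lengths are in mm, angles in rad, forces in N, time in s.
With the tool pointing down it reaches from about 275 to 975 mm from the base axis. Payload 8.4 kg.
Tool frame: the origin (TCP) lies between the finger pads; the fingertips stand 8 mm ahead of it and the grasp point (between the pads) lies 11 mm behind it (manip.finger_overhang is the distance from the TCP to the fingertips, in mm); z points along the fingers, y is the line along which they close (so a half turn about z gives the same grasp; the last joint's range is limited). The gripper opens to 92 mm and grips with 3 to 60 N. Pads are 20 mm wide; open, the fingers measure 128 mm over their backs; the gripper's body (75 mm by 189 mm) begins 69 mm behind the grasp point.
Start: joints at [-1.135, 0.353, 1.633, -0, 1.155, -0.002], TCP at [264.966, -566.057, 222.583] pointing down, gripper open.
Joint ranges: [-2.63, 2.63], [-0.92, 2.1], [0.06, 2.66], [-1.3, 4.44], [0, 2.69], [-3.02, 3.02]. Speed limits (rad/s): [2.22, 2.22, 2.79, 3.14, 3.14, 3.14].

## Interface

Orientations are given as a 3x3 rotation matrix whose columns are the frame's x, y, z axes.
In Python, from bench import manip gives the robot as it stands.
- The arm moves only by the tool apply_moves, never from a script. Its argument "commands" is a list of rows, each a list of 7 numbers: the turn, a rotation vector about the tool's x, y, z in rad, then the shift along the tool's x, y, z in mm, then the finger opening in mm, from 0 to 91.9. A call has 1 to 20 rows; each row is the pose to reach, as a shift and turn from the pose commanded when the call began, along the tool's axes at that moment; what a row does not reach only later rows make up. A row lasts 1/8 s, in which the tool goes at most 62.5 mm and 10.7 degrees, less where a joint would pass 70% of its speed; a pose out of reach is approached as far as the arm can. A call with a gripper value outside its range is refused whole. The fingers move at their own pace and stop on an object; "force" is the grip in N (left out, the last holds). Time passes only in rows, so rows that repeat a pose let the fingers close. It gives the time, the measured TCP pose, the force, the opening and the grip force at its end, in the units of the state.
- manip.get_obs(): the state, without advancing time (a new reading comes with each control period).
- manip.capture(name): name is "scene" or "top" or "wrist"; returns (picture, depth): 420x560x3 uint8, red, green, blue; 420x560 float32, mm along the optical axis (not along the pixel's ray), 0 where there is no reading.
- manip.get_calibration(name): a dict with "K" (3x3 intrinsics, pixels), "view" (4x4, takes a point from world to camera coordinates). Camera axes: x right, y down, z forward; pixel columns grow to the right and rows downward; lengths in mm; the calibration is good to about 2 mm. A picture is of the moment at which its call begins: read the wrist's pose just before it. get_calibration takes no time and is no camera call; for the wrist camera it gives the pose at the moment of the call.
- manip.sign_off(): hands the job in; it is judged then, once.
The state is a dict: "time_s": time; "qpos": joint angles; "joint_vel": joint speeds; "joint_efforts": joint torques, N m; "tool_pos": TCP position; "orientation": TCP orientation; "contact_force": force on the tool from outside, world axes, zero at the start; "ft_torque": the same for the moment, N m; "finger_gap": finger opening in mm; "gripper_force": force on a finger pad.
Only numpy, scipy, OpenCV 4.12 (cv2) and the standard library are available. Lean on these libraries where they do the work, as an engineer would, in place of code of your own. Each camera call takes 0.05 s, during which the arm holds its last target. There are 200 camera calls.

## Task

Hang the vial basket by its wire bail on the hook of the dipping lift and let go of it, then pull the lift's yellow T-handle out until the white index line on the drawbar lines up with the mark on the red depth pointer, so that the vials hang free at the set depth in the neck of the blue dewar. The drawbar springs back, so finish with the T-handle still in the gripper, holding it at the mark; keep the basket upright and leave the pointer and the other things on the bench where they are.

Things in the scene. Friction and masses are not known exactly. Their poses are not given: they have to be found in the camera images.
- vial_basket: Loose round steel wire basket, 46 mm wide, 45 mm high, 100-180 g, with four vials fixed in it. Origin: centre of underside, z up. A stiff bail (6 mm wire, legs 42 mm apart) arches over it in its own y-z plane; 37 mm stay open under it for the hook. On the bail an 8 mm stem and a green ribbed grip 16 x 16 mm, 102 to 130 mm above the underside: take it there from above. May hang turned by pi.
- bail_top (a point): Centre line of the bail wire at its apex (wire radius 3 mm), 85.5 mm above the basket's underside; it rests on the hook.
- basket_grip (a point): Centre of the green grip on the bail, 116 mm above the basket's underside.
- lift_stand: Dipping lift, fixed to the bench, turned about z as it stands: grey base plate 170 x 235 x 12 mm, two aluminium cheeks (tops at z 0.14) with a brass pinion between and a black spring drum at -y. Origin on the bench below the pinion; x points away from the handle side, y toward the dewar, z up. The drawbar comes out to -x; pulling it turns the pinion, which lowers the hook by as much.
- lift: Moving vertical rack with a cross arm to +y that ends in a steel wire hook (7 mm wire); axes as the stand's. Goes down with the drawbar 1:1.
- hook_seat (a point): Top of the hook's wire at the lowest point of its seat, 203 mm above the bench with the drawbar home; axes as the stand's. The hook points to the stand's -x: the top of its upturned tip is 24 mm to -x and 18 mm above this point; to +x the wire climbs to 17 mm above it, 30 mm away. Lay the bail along the stand's y, lowered from above; a hung bail_top is 3 mm above this point.
- dewar: Blue open dewar with black neck ring, fixed on the stand right below the hook, 96 mm outer and 74 mm inner diameter; its rim is 113 mm above the bench, its inner floor 27 mm.
- dewar_mouth (a point): Centre of the dewar's mouth, at rim height; 8 mm below the underside of a basket that hangs on the hook with the drawbar home.
- drawbar (a joint): How far the drawbar is pulled out (m) to the stand's -x: 0 home, 0.075 at the far stop; there is no stop at the mark. A spring in the drum on the pinion's shaft pulls it home: about 5 N at the start of the pull to 12 N at 60 mm; it is damped (about 30 N per m/s).
- draw_handle (a point): Centre of the yellow T-handle's crossbar, 64 mm long along the stand's y, 17 mm diameter, 126 mm above the bench; below it a stem goes down to the drawbar, whose top lies 44 mm below this point. Pinch it from above, fingers closing along the stand's x.
- draw_index (a point): White index line on the drawbar's black collar; 88 mm to +x of the T-handle's centre. It has to line up (along the stand's x) with pointer_mark.
- pointer_mark (a point): White line on the red depth pointer, clipped on the steel rule on the -y side of the drawbar; set anew each time, do not move it. Axes as the stand's.
- depth_pointer (a joint): Where the red pointer is set (m): the drawbar's joint value at which index and pointer line up, 0.035 to 0.06.
- forceps: Loose steel forceps lying on the bench, 122 x 14 x 8 mm; bystander. Origin: its middle, on the underside.
- tube_opener: Loose orange tube-cap key lying on the bench, 71 x 22 x 8 mm; bystander. Origin: its middle, on the underside.
- red_marker: Loose marker pen with a red cap lying on the bench, 130 x 14 x 12 mm; bystander. Origin: its middle, on the underside.
Not all that is in view belongs to the job. There is more than one size of the vial_basket; the job needs the largest.

How it is judged (in metres and radians):
On the way:
1. the basket hangs by its bail on the hook, let go, with the drawbar home (contact force between vial_basket and lift above 0.4 N and distance between bail_top and hook_seat below 0.015 m and contact force between vial_basket and the arm below 0.05 N and contact force between vial_basket and the fingers below 0.05 N and value of joint drawbar below 0.01 m), for 0.3 s.
At the end, for the whole second after the job is handed in: The gripper holds the T-handle at rest, index within 4 mm of the pointer mark; the basket hangs by its bail on the hook alone (apex within 15 mm of the seat, tilt under 0.25 rad, still), underside over 20 mm below the dewar rim, touching neither dewar nor robot (x of draw_index in the frame of pointer_mark between -0.004 and 0.004 m and contact force between the fingers and drawbar above 1 N and velocity of joint drawbar between -0.01 and 0.01 m/s and contact force between vial_basket and lift above 0.4 N and distance between bail_top and hook_seat below 0.015 m and horizontal distance between vial_basket and dewar_mouth below 0.02 m and z of vial_basket in the frame of dewar_mouth below -0.02 m and contact force between vial_basket and dewar below 0.05 N and contact force between vial_basket and the arm below 0.05 N and contact force between vial_basket and the fingers below 0.05 N and angle between vial_basket's own z axis and vertical below 0.25 rad and linear speed of vial_basket below 0.05 m/s); the arm keeps its last pose, push and grip.
It fails at once if the basket is tipped by more than 0.7 rad (angle between vial_basket's own z axis and vertical above 0.7 rad).
It fails at once if the red pointer is shifted by more than 4 mm (distance of pointer_mark from where it was at the start of the episode above 0.004 m).
It fails at once if forceps, tube opener or red marker are moved by more than 30 mm (distance of any of forceps, tube_opener, red_marker from where it was at the start of the episode above 0.03 m).
It also fails if it takes over 56 s, if anything falls off the work surface, if the arm or the gripper's body presses on something with over 40 N, if the wrist force passes 120 N, or if a joint passes its speed limit or range.

## Working session

There is one attempt and no reset: what is moved stays moved. The work goes in short steps, Python scripts to look and compute and a tool call to move; the robot and the scene stay as the last step left them, time stands still between calls to the robot, and variables do not carry over. Pictures are saved under pics/ and viewed, at most 12 in all, crops included, and the job is handed in when it is done.

Besides the shell and the picture viewer there is one more tool, called after "Request:" as name([rows], argument=value, ...), one row to a line, values as JSON. apply_moves: Moves the arm, as the interface text tells. Its arguments: {"type":"object","properties":{"commands":{"type":"array","items":{"type":"array","items":{"type":"number"}}},"force":{"type":"number"}},"required":["commands"]}

```bash
ls; mkdir -p pics
cat > h.py <<'E'
import numpy as np, cv2
from bench import manip
def cap(n,save=None):
    cal=manip.get_calibration(n); im,d=manip.capture(n)
    if save:
        cv2.imwrite(f'pics/{save}.png',im[:,:,::-1]); np.savez(f'pics/{save}.npz',im=im,d=d,K=cal['K'],V=cal['view'])
    return im,d,np.array(cal['K']),np.array(cal['view'])
def world(d,K,V):
    h,w=d.shape; u,v=np.meshgrid(np.arange(w),np.arange(h))
    P=np.stack([(u-K[0,2])/K[0,0]*d,(v-K[1,2])/K[1,1]*d,d],-1)
    return (P-V[:3,3])@V[:3,:3]
def load(s):
    z=np.load(f'pics/{s}.npz'); return z['im'],z['d'],z['K'],z['V']
E
python3 - <<'E'
from h import *
for n in('scene','top'):
    im,d,K,V=cap(n,n+'0'); print(n,K.tolist(),V.round(3).tolist(),(d>0).mean())
a=[cv2.imread(f'pics/{n}0.png') for n in('scene','top')]
E
```

```text
pics
scene [[454.0057940775781, 0.0, 282.3574742839338], [0.0, 454.0057940775781, 214.59206721970358], [0.0, 0.0, 1.0]] [[0.823, -0.568, 0.016, -557.596], [-0.367, -0.553, -0.748, 233.529], [0.433, 0.61, -0.664, 1208.938], [0.0, 0.0, 0.0, 1.0]] 0.9959821428571428
top [[405.75158440437815, 0.0, 281.17731011125477], [0.0, 405.75158440437815, 207.59907849822744], [0.0, 0.0, 1.0]] [[-0.011, -1.0, 0.0, -166.099], [-0.981, 0.011, -0.191, 593.296], [0.191, -0.002, -0.982, 953.152], [0.0, 0.0, 0.0, 1.0]] 0.9957227891156463
```

View pics/scene0.png

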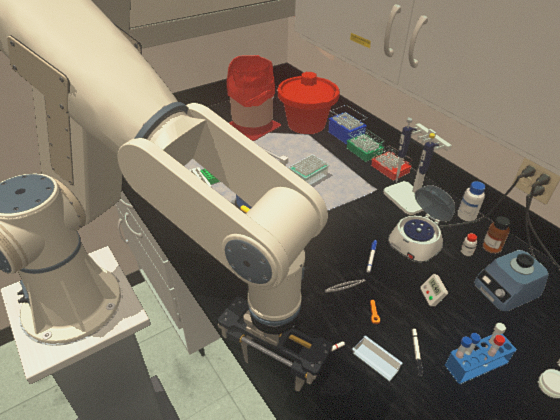

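View pics/top0.png

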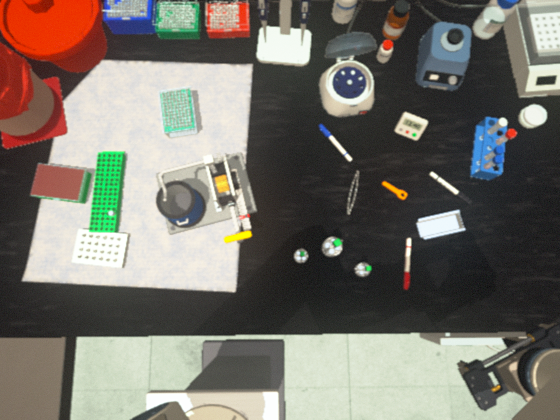

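The top view shows three baskets at about (301,255), (332,246) and (363,269). The lift is at (210,190), the dewar at (180,203) and the yellow handle at (238,237). In the scene view the arm hides the lift. Next I'll measure from the top view.

Run:
```python
from h import *
im,d,K,V=load('top0'); W=world(d,K,V)
hsv=cv2.cvtColor(im,cv2.COLOR_RGB2HSV)
def comps(m,name,mn=4,box=(100,130,420,300)):
    n,l,s,c=cv2.connectedComponentsWithStats(m.astype(np.uint8))
    for i in range(1,n):
        if s[i,4]>=mn and box[0]<c[i][0]<box[2] and box[1]<c[i][1]<box[3]:
            p=W[l==i]; print(name,s[i].tolist(),p.mean(0).round(1),'zmax',np.percentile(p[:,2],[5,50,95]).round())
H,S,Vv=hsv[...,0],hsv[...,1],hsv[...,2]
comps((H>22)&(H<35)&(S>140)&(Vv>120),'yel')
comps((H>50)&(H<80)&(S>120)&(Vv>80),'grn')
comps(((H<8)|(H>172))&(S>140)&(Vv>90),'red')
sub=W[225:290,280:390]; 
for (u,v) in((301,255),(332,246),(363,269)):
    p=W[v-16:v+16,u-16:u+16].reshape(-1,3); q=p[p[:,2]>20]; print(u,v,len(q),q.min(0).round(),q.max(0).round())
a=cv2.resize(cv2.cvtColor(im[140:290,140:390],cv2.COLOR_RGB2BGR),None,fx=3.2,fy=3.2,interpolation=cv2.INTER_CUBIC); cv2.imwrite('pics/c1.png',a)
```

```text
yel [217, 180, 10, 8, 61] [639.7 -31.5 117.4] zmax [114. 117. 121.]
yel [220, 189, 2, 2, 4] [626.4 -28.7 111. ] zmax [107. 112. 114.]
yel [224, 231, 28, 12, 184] [510.6 -74.2 139.9] zmax [128. 133. 136.]
grn [413, 133, 3, 3, 7] [ 793.9 -529.7   22.4] zmax [19. 22. 25.]
grn [89, 152, 36, 80, 2146] [645.1 277.4  27.8] zmax [11. 25. 30.]
grn [333, 238, 10, 8, 48] [ 497.  -299.5  124.3] zmax [122. 130. 133.]
grn [301, 252, 3, 4, 12] [ 474.2 -220.2   92.5] zmax [90. 93. 95.]
grn [366, 265, 6, 6, 29] [ 439.6 -378.2   79.3] zmax [-0. 92. 94.]
red [406, 131, 2, 2, 4] [ 803.3 -511.3   19.3] zmax [17. 20. 21.]
red [247, 214, 4, 3, 9] [571.6 -91.6  65.8] zmax [-1. 83. 89.]
red [243, 216, 2, 2, 4] [565.  -81.6  86.3] zmax [85. 87. 87.]
red [404, 272, 6, 18, 98] [ 411.  -483.1   20.1] zmax [ 2. 10. 13.]
301 255 109 [ 398. -236.   27.] [ 491. -170. 1049.]
332 246 235 [ 398. -322.   20.] [ 518. -170. 1049.]
363 269 111 [ 398. -388.   21.] [ 455. -170. 1049.]
```

View pics/c1.png

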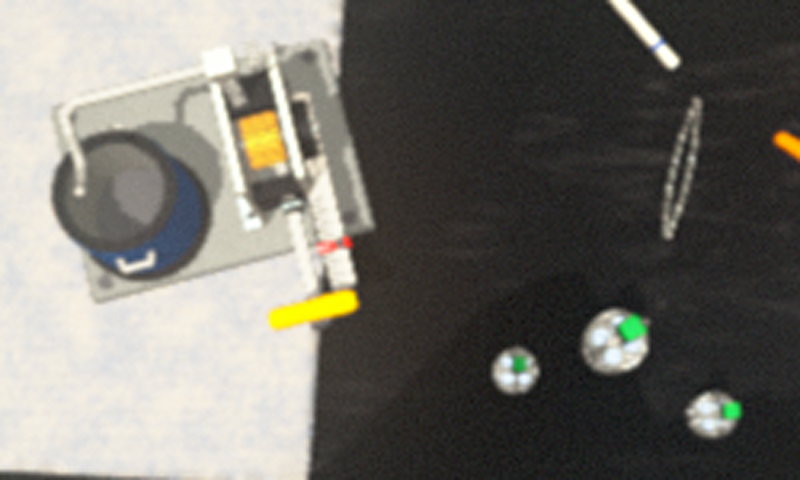

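Run:
```python
from h import *
im,d,K,V=load('top0'); W=world(d,K,V)
hsv=cv2.cvtColor(im,cv2.COLOR_RGB2HSV);H,S,Vv=[hsv[...,i] for i in range(3)]
m=(H>22)&(H<35)&(S>140)&(Vv>120); m[:225]=0;m[245:]=0
p=W[m];p=p[(p[:,2]>100)&(p[:,2]<140)];c=p.mean(0);u,s,vt=np.linalg.svd(p[:,:2]-c[:2]);print('handle',c,vt[0],np.degrees(np.arctan2(-vt[0][0],vt[0][1])),np.ptp((p[:,:2]-c[:2])@vt[0]))
R=W[140:250,150:262]; 
for y in range(150,262,8): print(y,[int(z) for z in W[146:240:6,y,2]])
o=manip.get_obs();print(o)
cal=manip.get_calibration('wrist');V=np.array(cal['view']);print(cal['K'],V.round(3)); Rt=np.array(o['orientation']); print('cam axes in tool',(V[:3,:3]@Rt).T.round(3),'pos',(Rt.T@(-V[:3,:3].T@V[:3,3]-np.array(o['tool_pos']))).round(1))
```

```text
handle [511.43679066 -72.9051858  132.87306982] [ 0.24373708 -0.96984135] -165.89278848628217 62.98072461739025
150 [2, -1, 2, 0, 3, -1, 0, -1, 2, 2, 0, 3, -2, 0, 0, 2]
158 [1, 1, 0, 2, 0, 11, 9, 0, 111, 112, 115, 1, 0, 4, 0, 1]
166 [-1, 3, 0, 0, 219, 11, 8, 201, 208, 219, 62, 113, 13, 1, 2, 0]
174 [3, 5, 0, 0, 219, 10, 114, 78, 38, 26, 28, 28, 112, 16, 12, 2]
182 [-1, 1, -1, 1, 11, 9, 114, 69, 29, 28, 27, 27, 107, 32, 13, 2]
190 [4, 1, 0, 220, 16, 12, 11, 114, 30, 28, 112, 107, 73, 15, 0, 2]
198 [0, -1, 0, 218, 14, 14, 9, 10, 51, 85, 79, 56, 27, 13, 0, 0]
206 [5, 1, 224, 220, 12, 14, 12, 10, 13, 12, 15, 13, 10, 8, -1, 2]
214 [1, 1, 2, 137, 159, 132, 96, 131, 137, 11, 14, 13, 12, 1, 0, -2]
222 [0, 1, 12, 139, 136, 113, 117, 111, 13, 96, 42, 14, 16, 0, -1, 0]
230 [0, 0, 13, 10, 88, 137, 143, 11, 94, 96, 81, 10, 8, 0, 1, 131]
238 [-1, 12, 12, 11, 15, 21, 118, 105, 81, 81, 82, 11, -2, 71, 77, 133]
246 [1, 2, -1, 0, 7, 13, 11, 16, 12, 11, 12, 83, 79, 79, 80, 133]
254 [-2, 0, 0, 0, -1, -1, -2, 2, 1, 7, 9, 8, 0, 0, 2, 0]
{'time_s': 0.1, 'qpos': array([-1.13538383e+00,  3.53601516e-01,  1.6
[... 547 characters left out ...]
[ 1.24202077e-05, -1.25209345e-03, -9.99999216e-01]]), 'contact_force': array([ 0.37290747, -0.43911966, -0.42231683]), 'ft_torque': array([-0.04794753, -0.01476906, -0.02136685]), 'gripper_force': 0.0, 'finger_gap': 92.03341036717248}
[[315.39401093   0.         281.39842046]
 [  0.         315.39401093 208.42641723]
 [  0.           0.           1.        ]] [[ 4.23000e-01 -9.06000e-01 -1.00000e-03 -6.23924e+02]
 [-8.77000e-01 -4.09000e-01  2.52000e-01 -2.76270e+01]
 [-2.28000e-01 -1.06000e-01 -9.68000e-01  3.90350e+02]
 [ 0.00000e+00  0.00000e+00  0.00000e+00  1.00000e+00]]
cam axes in tool [[-0.001 -0.968 -0.252]
 [ 1.    -0.001  0.   ]
 [-0.001 -0.252  0.968]] pos [  70.8   -0.5 -162.4]
```

Request:
apply_moves([
  [0, 0, 0, 303, -163, -108, 91],
  [0, 0, 0, 303, -163, -108, 91],
  [0, 0, 0, 303, -163, -108, 91],
  [0, 0, 0, 303, -163, -108, 91],
  [0, 0, 0, 303, -163, -108, 91],
  [0, 0, 0, 303, -163, -108, 91],
  [0, 0, 0, 303, -163, -108, 91],
  [0, 0, 0, 303, -163, -108, 91],
  [0, 0, 0, 303, -163, -108, 91],
  [0, 0, 0, 303, -163, -108, 91],
  [0, 0, 0, 303, -163, -108, 91],
])

```text
time_s: 1.48
tool_pos: [469.9, -290.5, 330.3]
orientation: [[0.906, 0.423, -0.0], [0.423, -0.906, 0.0], [-0.0, -0.0, -1.0]]
contact_force: [0.9, -0.3, -0.2]
finger_gap: 91.0
gripper_force: 0.0
```

```bash
cat >> h.py <<'E'
def fit(name):
    pass
def move_to(p,yaw,cur=None):
    """print shift in tool axes and rotation vector about tool z to reach TCP p, tool-x yaw (deg), tool down"""
    from scipy.spatial.transform import Rotation as Ro
    o=manip.get_obs(); R=np.array(o['orientation']); c,s=np.cos(np.radians(yaw)),np.sin(np.radians(yaw))
    T=np.array([[c,s,0],[s,-c,0],[0,0,-1.]])
    print('rot',Ro.from_matrix(R.T@T).as_rotvec().round(4),'shift',(R.T@(np.array(p)-o['tool_pos'])).round(1),'at',np.round(o['tool_pos'],1),'t',o['time_s'])
E
python3 - <<'E'
from h import *
o=manip.get_obs();print(o['tool_pos'],o['qpos'],o['time_s'])
im,d,K,V=cap('wrist','w1');W=world(d,K,V)
b=(W[...,2]>20)&(W[...,0]>380)
hsv=cv2.cvtColor(im,cv2.COLOR_RGB2HSV);H,S,Vv=[hsv[...,i] for i in range(3)]
n,l,s,c=cv2.connectedComponentsWithStats(((H>50)&(H<80)&(S>120)&(Vv>60)).astype(np.uint8))
for i in range(1,n):
    if s[i,4]>20: p=W[l==i]; print(s[i],c[i],p.mean(0).round(1),np.percentile(p,[3,97],axis=0).round(1).tolist())
E
```

```text
[ 469.85347751 -290.53012951  330.34179715] [-5.56488236e-01  1.52224481e-01  1.65743780e+00 -3.92739512e-05
  1.33235522e+00  5.77618497e-01] 1.475
[539  30  10   8  60] [543.43333333  33.26666667] [ 793.1 -529.4   21.6] [[790.2, -533.4, 17.7], [795.9, -525.4, 25.6]]
[227 151  11  11  77] [232.38961039 156.36363636] [ 473.7 -219.1   86.1] [[454.8, -224.8, 0.2], [480.1, -206.5, 93.7]]
[291 164  14  15 169] [297.44378698 170.66272189] [ 496.6 -298.1  128.1] [[489.0, -305.8, 123.7], [504.3, -290.4, 131.5]]
[324 224  10  12  94] [328.34042553 229.5       ] [ 436.8 -376.4   81.4] [[409.7, -406.7, -0.4], [444.5, -368.5, 93.4]]
```

View pics/w1.png

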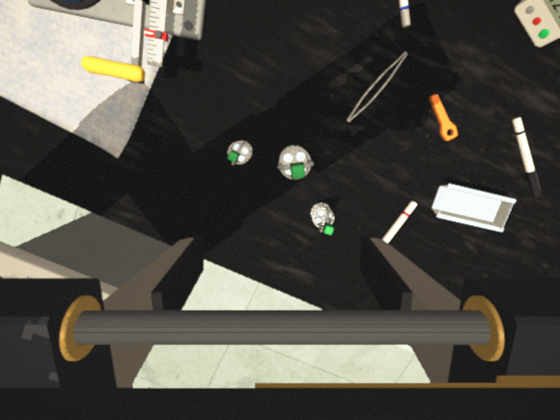

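The middle basket at pixel (297,171) is the largest, with its grip top at z ≈ 131. I'll go in closer to read its yaw.

Request:
apply_moves([
  [0, 0, 0, 0, 18, 100, 50],
  [0, 0, 0, 0, 18, 100, 50],
  [0, 0, 0, 0, 18, 100, 50],
  [0, 0, 0, 0, 18, 100, 50],
  [0, 0, 0, 0, 18, 100, 50],
])

```text
time_s: 2.15
tool_pos: [478.8, -306.8, 232.7]
orientation: [[0.906, 0.424, 0.003], [0.424, -0.906, -0.002], [0.002, 0.003, -1.0]]
contact_force: [0.2, -0.3, 0.5]
finger_gap: 49.8
gripper_force: 0.0
```

Run:
```python
from h import *
im,d,K,V=cap('wrist','w2');W=world(d,K,V)
hsv=cv2.cvtColor(im,cv2.COLOR_RGB2HSV);H,S,Vv=[hsv[...,i] for i in range(3)]
g=(H>50)&(H<80)&(S>120)&(Vv>60)&(abs(W[...,0]-497)<40)&(abs(W[...,1]+298)<40)
p=W[g];t=p[p[:,2]>126];print('top',len(t),t.mean(0),cv2.minAreaRect(t[:,:2].astype(np.float32)), np.percentile(p[:,2],[50,97]))
near=(abs(W[...,0]-497)<45)&(abs(W[...,1]+298)<45)
for lo,hi in((4,30),(30,40),(40,48),(50,60),(60,70),(70,80),(80,92),(92,104)):
    q=W[near&(W[...,2]>lo)&(W[...,2]<hi)&~g]
    if len(q)>3:
        c=q.mean(0);u,s,vt=np.linalg.svd(q[:,:2]-c[:2],full_matrices=False);print(lo,len(q),c.round(1),vt[0].round(3),(s/np.sqrt(len(q))).round(1),q.min(0).round(),q.max(0).round())
uv=V@np.array([497,-298,60,1]);u=K@uv[:3];u=(u/u[2])[:2].astype(int);print(u)
x0,y0=max(u[0]-60,0),max(u[1]-60,0)
cv2.imwrite('pics/c2.png',cv2.resize(im[y0:y0+120,x0:x0+120,::-1],None,fx=5,fy=5,interpolation=cv2.INTER_CUBIC)); print(x0,y0)
```

```text
top 317 [ 496.18435004 -299.17246267  132.80644586] ((489.42352294921875, -309.4956359863281), (44.60953140258789, 18.530197143554688), 58.7058219909668) [129.81455133 131.80721143]
4 145 [ 502.4 -294.8   13.9] [-0.833 -0.553] [12.4 10.9] [ 475. -320.    4.] [ 518. -277.   29.]
30 25 [ 501.7 -296.5   36.6] [ 0.452 -0.892] [12.4  9.9] [ 475. -319.   31.] [ 514. -280.   40.]
40 425 [ 501.8 -295.7   44. ] [ 0.284 -0.959] [13. 11.] [ 474. -321.   40.] [ 519. -276.   48.]
50 15 [ 497.5 -296.1   55.4] [-0.514  0.858] [20.3  0.5] [ 486. -317.   51.] [ 510. -278.   60.]
60 18 [ 499.  -299.7   65.9] [-0.51  0.86] [21.5  1.3] [ 483. -319.   60.] [ 510. -278.   70.]
70 58 [ 496.8 -298.1   75.4] [-0.514  0.858] [19.5  1.7] [ 483. -318.   70.] [ 509. -278.   80.]
80 90 [ 496.8 -299.1   83.6] [-0.525  0.851] [13.2  1.6] [ 486. -314.   80.] [ 507. -283.   87.]
[281 175]
221 115
```

View pics/c2.png

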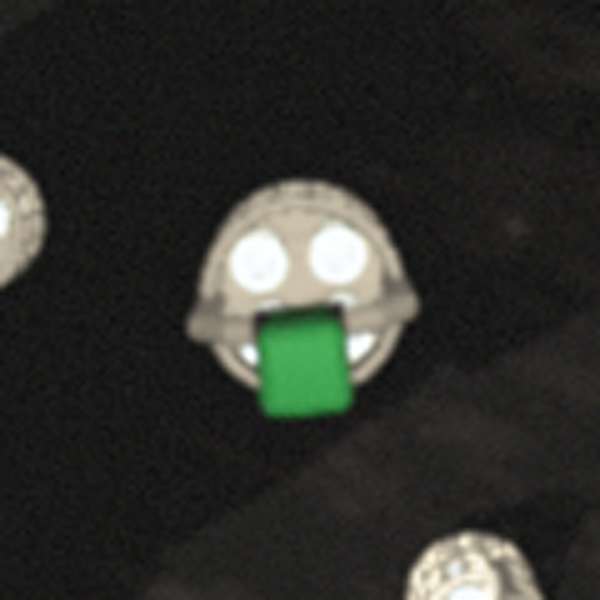

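The bail runs along (-0.514, 0.858) and the grip centre is near (496.8,-298.8). Before grasping I'll look at the lift.

Request:
apply_moves([
  [0, 0, 0.19, 212, -262, -147, 50],
  [0, 0, 0.19, 212, -262, -147, 50],
  [0, 0, 0.19, 212, -262, -147, 50],
  [0, 0, 0.19, 212, -262, -147, 50],
  [0, 0, 0.19, 212, -262, -147, 50],
  [0, 0, 0.19, 212, -262, -147, 50],
  [0, 0, 0.19, 212, -262, -147, 50],
  [0, 0, 0.19, 212, -262, -147, 50],
  [0, 0, 0.19, 212, -262, -147, 50],
  [0, 0, 0.19, 212, -262, -147, 50],
  [0, 0, 0.19, 212, -262, -147, 50],
])

```text
time_s: 3.58
tool_pos: [558.7, 20.1, 377.3]
orientation: [[0.97, 0.244, -0.0], [0.244, -0.97, -0.0], [-0.0, -0.0, -1.0]]
contact_force: [0.1, -0.5, 0.1]
finger_gap: 50.0
gripper_force: 0.0
```

Run:
```python
from h import *
o=manip.get_obs();print(o['tool_pos'].round(1),o['qpos'].round(2),o['time_s'])
im,d,K,V=cap('wrist','w3');W=world(d,K,V)
hsv=cv2.cvtColor(im,cv2.COLOR_RGB2HSV);H,S,Vv=[hsv[...,i] for i in range(3)]
m=(H>20)&(H<35)&(S>140)&(Vv>100)&(W[...,2]>115)&(W[...,2]<145)&(W[...,0]<560)
p=W[m];c=p.mean(0);u,s,vt=np.linalg.svd(p[:,:2]-c[:2],full_matrices=False);a=(p[:,:2]-c[:2])@vt[0];print('handle',len(p),c,vt[0],a.min(),a.max(),'mid',c[:2]+vt[0]*(a.min()+a.max())/2,np.percentile(p[:,2],[50,97]))
cv2.imwrite('pics/w3b.png',cv2.resize(im[:330,:,::-1],None,fx=1.4,fy=1.4))
```

```text
[558.7  20.1 377.3] [ 0.03  0.14  1.57 -0.    1.43  1.36] 3.575
handle 464 [513.70872089 -69.5352699  132.65162486] [ 0.25952052 -0.96573759] -31.211731933452622 32.37247125099325 mid [513.85933872 -70.0957547 ] [133.27672118 135.4322513 ]
```

View pics/w3b.png

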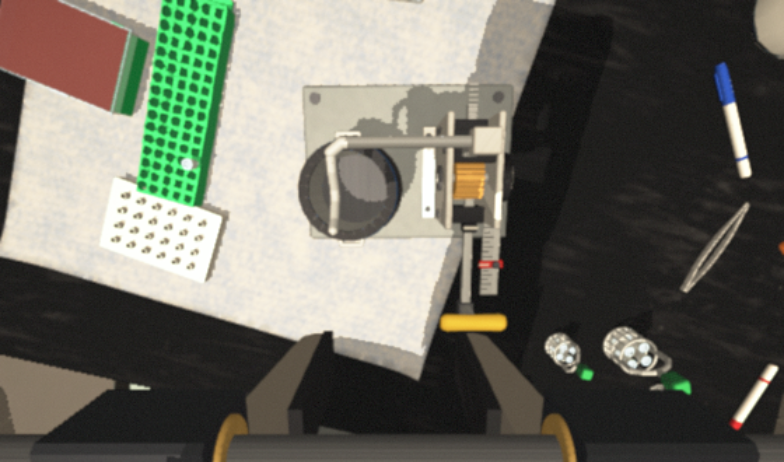

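The stand is nearly aligned with this view. The hook wire runs from (332,145) to (333,232), the red pointer is at (490,265) and the handle at (473,322). Next I'll extract the hook, dewar rim and pointer in stand axes.

Run:
```python
from h import *
im,d,K,V=load('w3');W=world(d,K,V)
ya=np.radians(14.2);ex=np.array([np.cos(ya),np.sin(ya)]);ey=np.array([-ex[1],ex[0]])
def st(p): return np.c_[p[:,:2]@ex,p[:,:2]@ey,p[:,2]]
S3=st(W.reshape(-1,3)).reshape(W.shape)
print('axes',ex,ey)
m=np.zeros(d.shape,bool); m[95:175,215:265]=1
m&=(W[...,2]>190)&(W[...,2]<260)
p=S3[m]; 
for x in np.arange(p[:,0].min(),p[:,0].max(),5):
    q=p[(p[:,0]>=x)&(p[:,0]<x+5)]
    if len(q): print('hook x%.0f'%x,len(q),q[:,1].mean().round(1),np.median(q[:,2]).round(1),q[:,1].min().round(1),q[:,1].max().round(1))
m=np.zeros(d.shape,bool); m[95:175,205:295]=1; m&=(W[...,2]>108)&(W[...,2]<118)
p=S3[m];c,r=cv2.minEnclosingCircle(p[:,:2].astype(np.float32));print('dewar',c,r,'world',c[0]*ex+c[1]*ey,np.median(p[:,2]))
# cross arm + base plate right edge for yaw
m=np.zeros(d.shape,bool); m[90:115,255:330]=1; m&=(W[...,2]>205)
p=W[m];q=p[:,:2]-p[:,:2].mean(0);vt=np.linalg.svd(q,full_matrices=False)[2];print('arm dir',vt[0],len(p),'yaw',np.degrees(np.arctan(-vt[0][0]/vt[0][1])),p.mean(0))
hsv=cv2.cvtColor(im,cv2.COLOR_RGB2HSV);H,S,Vv=[hsv[...,i] for i in range(3)]
m=((H<8)|(H>172))&(S>140)&(Vv>90);m[:170]=0;m[210:]=0;m[:,:330]=0;m[:,370:]=0
print('red',m.sum(),S3[m].mean(0),S3[m].min(0),S3[m].max(0))
print('handle st',st(np.array([[513.86,-70.1,126]])))
```

```text
axes [0.96944535 0.24530739] [-0.24530739  0.96944535]
hook x577 32 -73.3 220.9 -76.3 -70.2
hook x582 40 -73.1 216.9 -76.0 -69.6
hook x587 33 -73.3 211.1 -76.2 -70.3
hook x592 35 -73.3 208.0 -76.3 -70.0
hook x597 35 -73.0 204.3 -76.0 -69.6
hook x602 34 -73.1 203.7 -76.1 -69.7
hook x607 34 -73.1 204.9 -76.1 -69.3
hook x612 35 -73.2 209.7 -76.2 -69.6
hook x617 35 -72.9 213.8 -76.1 -69.3
hook x622 43 -73.0 216.0 -76.3 -69.3
hook x627 35 -72.9 218.0 -75.9 -69.6
hook x632 62 -74.7 219.7 -80.9 -69.0
hook x637 163 -87.7 219.8 -100.5 -71.5
hook x642 54 -90.1 219.3 -100.6 -77.2
dewar (604.7374267578125, -72.8270034790039) 46.869319915771484 world [604.12488812  77.74475743] 113.25344370094133
arm dir [-0.25157635  0.96783745] 676 yaw 14.570812176086012 [652.33845097  33.40195254 223.18335815]
red 55 [ 527.47530701 -220.80104141   74.95680894] [ 507.8368185  -252.41713273   -0.57830916] [ 532.68515452 -206.05019287   87.37991139]
handle st [[ 480.96313975 -194.01177234  126.        ]]
```

Run:
```python
from h import *
im,d,K,V=load('top0');W=world(d,K,V)
ya=np.radians(14.3);ex=np.array([np.cos(ya),np.sin(ya)]);ey=np.array([-ex[1],ex[0]])
S3=np.dstack([W[...,:2]@ex,W[...,:2]@ey,W[...,2]])
m=np.zeros(d.shape,bool); m[165:215,155:215]=1
q=S3[m&(W[...,2]>195)&(W[...,2]<230)]; q=q[q[:,0]<630]
for x in range(570,630,6):
    r=q[(q[:,0]>=x)&(q[:,0]<x+6)]
    if len(r):print(x,len(r),r.mean(0).round(1))
print('seat w3 in 14.3:',ex@[603,77.3],ey@[603,77.3])
move_to([496.8,-298.8,200],30.9)
```

```text
576 7 [579.3 -75.2 220.6]
582 6 [584.6 -75.7 216. ]
588 10 [590.8 -75.6 210. ]
594 8 [596.6 -75.8 206.2]
600 8 [603.2 -75.1 203.1]
606 10 [608.6 -74.9 204.3]
612 14 [615.1 -74.7 209.5]
618 11 [621.4 -75.6 214. ]
624 11 [627.4 -74.6 217.7]
seat w3 in 14.3: 603.4095097218103 -74.03548863406297
rot [-1.000e-04  4.000e-04 -2.925e-01] shift [-138.   294.3  177.4] at [558.7  20.3 377.4] t 3.625
```

Request:
apply_moves([
  [0, 0, -0.292, -138, 294, 177, 45],
  [0, 0, -0.292, -138, 294, 177, 45],
  [0, 0, -0.292, -138, 294, 177, 45],
  [0, 0, -0.292, -138, 294, 177, 45],
  [0, 0, -0.292, -138, 294, 177, 45],
  [0, 0, -0.292, -138, 294, 177, 45],
  [0, 0, -0.292, -138, 294, 177, 45],
  [0, 0, -0.292, -138, 294, 177, 45],
  [0, 0, -0.292, -138, 294, 177, 45],
  [0, 0, -0.292, -138, 294, 177, 45],
  [0, 0, -0.292, -138, 294, 177, 45],
  [0, 0, -0.292, -138, 294, 177, 45],
])

```text
time_s: 5.12
tool_pos: [497.4, -297.7, 200.8]
orientation: [[0.857, 0.515, 0.0], [0.515, -0.857, -0.0], [0.0, 0.0, -1.0]]
contact_force: [-0.5, -0.4, -0.1]
finger_gap: 44.9
gripper_force: 0.0
```

Run:
```python
from h import *
move_to([496.8,-298.8,107],30.9)
im,d,K,V=cap('wrist','w4');W=world(d,K,V)
near=(abs(W[...,0]-497)<45)&(abs(W[...,1]+298)<45)
hsv=cv2.cvtColor(im,cv2.COLOR_RGB2HSV);H,S,Vv=[hsv[...,i] for i in range(3)]
g=near&(H>50)&(H<80)&(S>120)&(Vv>60)&(W[...,2]>127)&(W[...,2]<136)
print(g.sum(),W[g].mean(0),np.percentile(W[g],[2,98],axis=0))
p=W[g][:,:2].astype(np.float32);print(cv2.minAreaRect(p))
q=W[near&(W[...,2]>70)&(W[...,2]<88)]
if len(q)>10: c=q.mean(0);print(c,np.linalg.svd(q[:,:2]-c[:2],full_matrices=False)[2][0])
```

```text
rot [ 0.0003 -0.0002  0.0011] shift [-1.1  0.6 93.8] at [ 497.4 -297.7  200.8] t 5.125
372 [ 496.75249123 -297.92350664  129.75122619] [[ 488.35664894 -306.32344967  127.49833673]
 [ 504.56766449 -290.00079419  131.27674012]]
((496.7040710449219, -298.15167236328125), (15.084949493408203, 15.61938190460205), 30.639759063720703)
[ 496.64390338 -297.71071462   79.97120009] [ 0.51678158 -0.85611728]
```

Aligned within 1 mm, so I'll descend and grip.

Request:
apply_moves([
  [0, 0, 0, -0.6, 0, 50, 45],
  [0, 0, 0, -0.6, 0, 94, 45],
  [0, 0, 0, -0.6, 0, 94, 45],
  [0, 0, 0, -0.6, 0, 94, 45],
  [0, 0, 0, -0.6, 0, 94, 5],
  [0, 0, 0, -0.6, 0, 94, 5],
  [0, 0, 0, -0.6, 0, 94, 5],
  [0, 0, 0, -0.6, 0, 94, 5],
  [0, 0, 0, -0.6, 0, 94, 5],
], force=25)

```text
time_s: 6.3
tool_pos: [497.0, -298.4, 107.3]
orientation: [[0.858, 0.514, 0.001], [0.514, -0.858, -0.0], [0.0, 0.001, -1.0]]
contact_force: [-0.9, 1.0, 7.0]
finger_gap: 15.8
gripper_force: 25.0
```

Request:
apply_moves([
  [0, 0, 0, 0, 0, -15, 5],
  [0, 0, 0, 0, 0, -50, 5],
  [0, 0, 0, 0, 0, -90, 5],
  [0, 0, 0, 0, 0, -130, 5],
  [0, 0, 0.03, 10, -14, -170, 5],
  [0, 0, 0.06, 34, -46, -205, 5],
  [0, 0, 0.1, 62, -85, -235, 5],
  [0, 0, 0.14, 92, -125, -253, 5],
  [0, 0, 0.18, 122, -166, -253, 5],
  [0, 0, 0.22, 150, -205, -253, 5],
  [0, 0, 0.26, 178, -243, -253, 5],
  [0, 0, 0.29, 200, -272, -253, 5],
  [0, 0, 0.29, 210, -286, -253, 5],
  [0, 0, 0.29, 212, -289, -253, 5],
  [0, 0, 0.29, 212, -289, -253, 5],
  [0, 0, 0.29, 212, -289, -253, 5],
], force=40)

```text
time_s: 8.3
tool_pos: [529.9, 57.5, 359.7]
orientation: [[0.969, 0.246, -0.0], [0.246, -0.969, -0.0], [-0.0, 0.0, -1.0]]
contact_force: [-0.0, -0.1, -0.6]
finger_gap: 15.7
gripper_force: 40.0
```

Run:
```python
from h import *
move_to([530.3,58.6,251.5],14.3)
o=manip.get_obs();print(o['contact_force'],o['finger_gap'],o['gripper_force'])
im,d,K,V=cap('scene','s2');cal=V
P=np.array([530,58,300,1]);u=K@(V@P)[:3];u=(u/u[2]).astype(int);print(u)
x0,y0=max(u[0]-130,0),max(u[1]-110,0)
cv2.imwrite('pics/c3.png',cv2.resize(im[y0:y0+220,x0:x0+260,::-1],None,fx=2.6,fy=2.6,interpolation=cv2.INTER_CUBIC))
```

```text
rot [ 0.0003  0.0001 -0.0008] shift [  0.6  -1.  108.2] at [529.9  57.5 359.7] t 8.3
[-0.02740091 -0.08976887 -0.59628835] 15.70317986997945 39.99945938587189
[229 137   1]
```

View pics/c3.png

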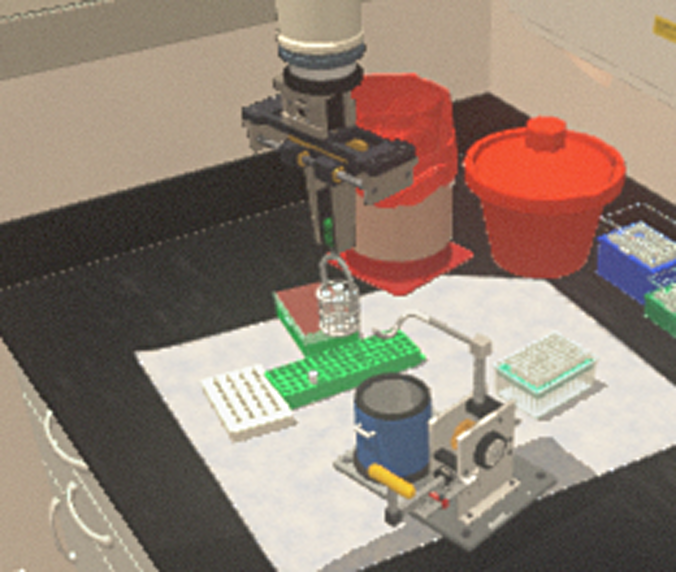

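The basket hangs upright in the gripper at (335,290), and the hook tip is right of it at (375,330). Next I lower to staging height and check heights there.

Request:
apply_moves([
  [0, 0, 0, 0.6, -1, 30, 5],
  [0, 0, 0, 0.6, -1, 65, 5],
  [0, 0, 0, 0.6, -1, 95, 5],
  [0, 0, 0, 0.6, -1, 108, 5],
  [0, 0, 0, 0.6, -1, 108, 5],
  [0, 0, 0, 0.6, -1, 108, 5],
])

```text
time_s: 9.1
tool_pos: [531.1, 59.6, 252.8]
orientation: [[0.969, 0.247, 0.002], [0.247, -0.969, 0.0], [0.002, 0.0, -1.0]]
contact_force: [-0.0, -0.5, -0.9]
finger_gap: 16.0
gripper_force: 40.0
```

Run:
```python
from h import *
move_to([603.1,76.8,251.5],14.3)
ya=np.radians(14.3);ex=np.array([np.cos(ya),np.sin(ya)]);ey=np.array([-ex[1],ex[0]])
im,d,K,V=cap('scene','s3');W=world(d,K,V);S3=np.dstack([W[...,:2]@ex,W[...,:2]@ey,W[...,2]])-[603.4,-74.5,0]
hsv=cv2.cvtColor(im,cv2.COLOR_RGB2HSV)
m=(abs(S3[...,0]+75)<32)&(abs(S3[...,1])<32)&(S3[...,2]>130)&(S3[...,2]<270)
g=m&(hsv[...,0]>45)&(hsv[...,0]<85)&(hsv[...,1]>100);print('grip',g.sum(),S3[g].mean(0) if g.any() else 0,np.percentile(S3[g][:,2],[5,95]))
p=S3[m&~g]
for z in range(135,265,6):
    q=p[(p[:,2]>=z)&(p[:,2]<z+6)]
    if len(q):print(z,len(q),q.mean(0).round(1),q[:,0].min().round(),q[:,0].max().round(),q[:,1].min().round(),q[:,1].max().round())
h=(abs(S3[...,0])<36)&(abs(S3[...,1])<8)&(S3[...,2]>185)&(S3[...,2]<230);print('hook');q=S3[h]
for x in range(-36,36,6):
    r=q[(q[:,0]>=x)&(q[:,0]<x+6)]
    if len(r):print(x,r[:,1].mean().round(1),r[:,2].max().round(1),r[:,2].min().round(1))
```

```text
rot [ 0.0003 -0.0018  0.    ] shift [74.   1.1  1.5] at [531.1  59.6 252.8] t 9.1
grip 2 [-66.57753981  11.18077398 185.40731707] [182.97941381 187.83522033]
141 8 [-84.3  -7.5 145.7] -96.0 -69.0 -19.0 21.0
147 54 [-80.9  -6.  149.5] -101.0 -59.0 -22.0 21.0
153 19 [-81.3  -5.  156.3] -98.0 -64.0 -17.0 10.0
159 10 [-88.1  -6.9 161.7] -97.0 -73.0 -19.0 13.0
165 26 [-86.6  -4.4 168.4] -101.0 -60.0 -20.0 22.0
171 21 [-84.7  -6.6 174.3] -99.0 -63.0 -23.0 13.0
177 24 [-81.1  -5.6 180.5] -98.0 -63.0 -24.0 14.0
183 44 [-80.2  -0.3 186.6] -101.0 -55.0 -25.0 24.0
189 47 [-79.6   0.7 191.1] -100.0 -56.0 -23.0 23.0
195 5 [-77.9   4.6 198. ] -80.0 -74.0 -23.0 24.0
201 5 [-80.2  -5.8 202.7] -82.0 -77.0 -23.0 22.0
207 10 [-79.5  -6.2 210.4] -84.0 -76.0 -25.0 20.0
213 6 [-77.7  -0.6 216.2] -80.0 -75.0 -25.0 25.0
219 9 [-78.7  -6.6 222.5] -80.0 -75.0 -22.0 19.0
225 12 [-77.6  -6.6 228.9] -81.0 -72.0 -18.0 12.0
231 7 [-79.3  -0.6 233.1] -82.0 -76.0 -9.0 10.0
237 3 [-7.980e+01 -1.000e-01  2.386e+02] -82.0 -78.0 -5.0 3.0
243 6 [-82.9  -3.3 246.9] -86.0 -76.0 -16.0 18.0
249 20 [-82.8  -2.7 251.8] -89.0 -68.0 -21.0 21.0
255 27 [-81.8  -7.6 257.5] -88.0 -66.0 -22.0 20.0
261 28 [-82.   -5.6 264.1] -88.0 -65.0 -24.0 25.0
hook
-36 -1.0 221.2 221.2
-30 -3.0 223.1 216.4
-24 -3.7 218.7 211.4
-18 -2.3 211.2 203.0
-12 -3.3 207.8 199.4
-6 -2.0 206.1 201.3
0 -2.1 208.0 202.0
6 -2.1 212.2 203.7
12 -1.5 218.5 207.4
18 -0.2 217.4 212.2
24 -1.2 221.4 212.8
30 -5.1 220.5 214.7
```

Request:
apply_moves([
  [0, 0, 0, 15, 1, 1, 5],
  [0, 0, 0, 30, 1, 1, 5],
  [0, 0, 0, 45, 1, 1, 5],
  [0, 0, 0, 60, 1, 1, 5],
  [0, 0, 0, 70, 1, 1, 5],
  [0, 0, 0, 74, 1, 1, 5],
  [0, 0, 0, 74, 1, 1, 5],
  [0, 0, 0, 74, 1, 1, 5],
])

```text
time_s: 10.15
tool_pos: [601.9, 76.9, 250.6]
orientation: [[0.969, 0.247, -0.0], [0.247, -0.969, -0.0], [-0.0, -0.0, -1.0]]
contact_force: [-0.3, 0.1, -1.5]
finger_gap: 15.6
gripper_force: 40.0
```

Run:
```python
from h import *
move_to([603.1,76.8,227.5],14.3)
im,d,K,V=cap('scene','s4')
u=K@(V@[603,77,190,1])[:3];u=(u/u[2]).astype(int);print(u)
x0,y0=u[0]-55,u[1]-50
cv2.imwrite('pics/c4.png',cv2.resize(im[y0:y0+100,x0:x0+110,::-1],None,fx=6,fy=6,interpolation=cv2.INTER_CUBIC))
```

```text
rot [-0.      0.0003  0.0002] shift [ 1.1  0.4 23.1] at [601.9  76.9 250.6] t 10.15
[249 158   1]
```

View pics/c4.png

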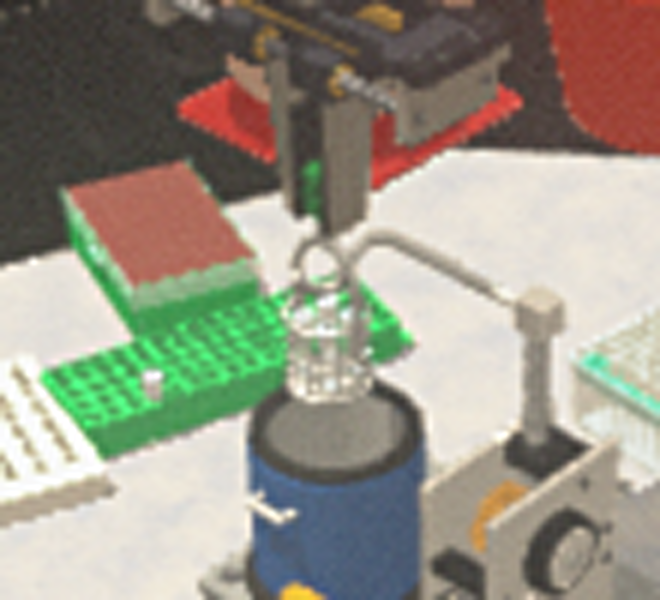

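The bail at (320,260) is over the hook and nothing is touching. Now I lower it slowly.

Request:
apply_moves([
  [0, 0, 0, 1, 0, 8, 5],
  [0, 0, 0, 1, 0, 15, 5],
  [0, 0, 0, 1, 0, 20, 5],
  [0, 0, 0, 1, 0, 22, 5],
  [0, 0, 0, 1, 0, 23, 5],
  [0, 0, 0, 1, 0, 23, 5],
])

```text
time_s: 10.95
tool_pos: [603.4, 77.4, 228.1]
orientation: [[0.969, 0.247, 0.001], [0.247, -0.969, 0.0], [0.001, -0.0, -1.0]]
contact_force: [-1.6, 0.2, 3.4]
finger_gap: 15.6
gripper_force: 40.0
```

Request:
apply_moves([
  [0, 0, 0, 0, 0, 0, 20],
  [0, 0, 0, 0, 0, 0, 30],
  [0, 0, 0, 0, 0, 0, 44],
  [0, 0, 0, 0, 0, 0, 44],
  [0, 0, 0, 0, 0, -15, 44],
  [0, 0, 0, 0, 0, -45, 44],
  [0, 0, 0, 0, 0, -90, 44],
  [0, 0, 0, 0, 0, -110, 44],
  [0, 0, 0, 0, 0, -110, 44],
])

```text
time_s: 12.08
tool_pos: [604.2, 77.4, 340.3]
orientation: [[0.969, 0.247, 0.004], [0.247, -0.969, 0.001], [0.004, 0.001, -1.0]]
contact_force: [0.6, -0.6, -0.6]
finger_gap: 44.0
gripper_force: 0.0
```

Run:
```python
from h import *
print(manip.get_obs()['contact_force'])
im,d,K,V=cap('scene','s5');W=world(d,K,V)
u=K@(V@[580,40,190,1])[:3];u=(u/u[2]).astype(int)
x0,y0=u[0]-60,u[1]-60
cv2.imwrite('pics/c5.png',cv2.resize(im[y0:y0+120,x0:x0+130,::-1],None,fx=5,fy=5,interpolation=cv2.INTER_CUBIC))
im,d,K,V=cap('wrist','w5');W=world(d,K,V)
hsv=cv2.cvtColor(im,cv2.COLOR_RGB2HSV);H,S,Vv=[hsv[...,i] for i in range(3)]
g=(H>45)&(H<85)&(S>100)&(W[...,2]>225)&(W[...,2]<265)
if g.any():print('grip',g.sum(),W[g].mean(0),np.percentile(W[g][:,2],[5,95]))
m=(H>20)&(H<35)&(S>140)&(Vv>100)&(W[...,2]>115)&(W[...,2]<145)&(W[...,0]<560)
p=W[m]
if len(p)>20:
    c=p.mean(0);vt=np.linalg.svd(p[:,:2]-c[:2],full_matrices=False)[2];a=(p[:,:2]-c[:2])@vt[0];print('handle',len(p),c,vt[0],'mid',c[:2]+vt[0]*(a.min()+a.max())/2)
```

```text
[ 0.63590567 -0.58904816 -0.57153052]
grip 389 [604.73816435  78.22307142 249.13776967] [238.33883762 252.22265194]
handle 37 [522.41734227 -80.4617088  127.21240876] [ 0.2743691  -0.96162446] mid [522.87311363 -82.05912227]
```

View pics/c5.png

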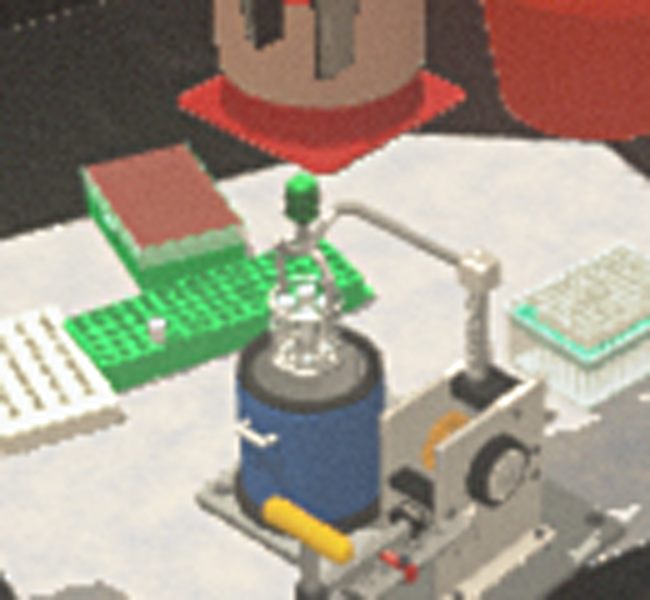

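The basket hangs freely on the hook with its grip top at z ≈ 250. Next I move above the T-handle and turn 90°.

Request:
apply_moves([
  [0, 0, -0.17, -15, 14, 0, 44],
  [0, 0, -0.34, -30, 28, 0, 44],
  [0, 0, -0.51, -45, 42, 10, 44],
  [0, 0, -0.68, -60, 56, 25, 44],
  [0, 0, -0.85, -75, 70, 40, 44],
  [0, 0, -1.02, -90, 85, 60, 44],
  [0, 0, -1.19, -105, 100, 80, 44],
  [0, 0, -1.36, -117, 114, 100, 44],
  [0, 0, -1.53, -125, 121, 110, 44],
  [0, 0, -1.571, -125, 121, 110, 44],
  [0, 0, -1.571, -125, 121, 110, 44],
  [0, 0, -1.571, -125, 121, 110, 44],
])

```text
time_s: 13.68
tool_pos: [511.7, -70.7, 227.1]
orientation: [[-0.247, 0.969, -0.001], [0.969, 0.247, 0.0], [0.0, -0.001, -1.0]]
contact_force: [0.3, -0.5, -0.3]
finger_gap: 43.9
gripper_force: 0.0
```

Run:
```python
from h import *
move_to([513,-71,115],104.3)
im,d,K,V=cap('wrist','w6');W=world(d,K,V)
ya=np.radians(14.3);ex=np.array([np.cos(ya),np.sin(ya)]);ey=np.array([-ex[1],ex[0]])
hsv=cv2.cvtColor(im,cv2.COLOR_RGB2HSV);H,S,Vv=[hsv[...,i] for i in range(3)]
def rep(n,m):
    p=W[m]
    if len(p)<20: print(n,len(p));return
    c=p.mean(0);vt=np.linalg.svd(p[:,:2]-c[:2],full_matrices=False)[2];a=(p[:,:2]-c[:2])@vt[0];b=p[:,:2]@ex
    v,u=np.where(m);print(n,len(p),c.round(1),vt[0].round(3),'mid',(c[:2]+vt[0]*(a.min()+a.max())/2).round(1),'len',np.ptp(a).round(1),'ex',b.min(),b.max(),'z',np.percentile(p[:,2],[3,50,97]).round(1),'px',u.min(),u.max(),v.min(),v.max())
rep('handle',(H>20)&(H<35)&(S>140)&(Vv>80)&(W[...,2]>118)&(W[...,2]<145)&(W[...,0]<560))
rep('red',((H<8)|(H>172))&(S>140)&(Vv>70)&(W[...,2]>60)&(W[...,2]<100)&(W[...,0]<620)&(W[...,0]>500))
cv2.imwrite('pics/w6b.png',cv2.resize(im[:,:,::-1],None,fx=1.4,fy=1.4))
```

```text
rot [-0.0008 -0.0004 -0.0005] shift [ -0.6   1.2 112.1] at [511.7 -70.7 227.1] t 13.675
handle 1251 [511.4 -68.7 132.8] [ 0.255 -0.967] mid [511.9 -70.5] len 63.6 ex 470.3880083272949 486.8630334084794 z [128.5 133.3 135.2] px 272 291 175 247
red 90 [565.6 -80.8  84.4] [ 0.215 -0.977] mid [565.8 -81.8] len 24.1 ex 524.3933131994324 532.3356978022579 z [82.7 84.3 86.8] px 326 335 212 234
```

View pics/w6b.png

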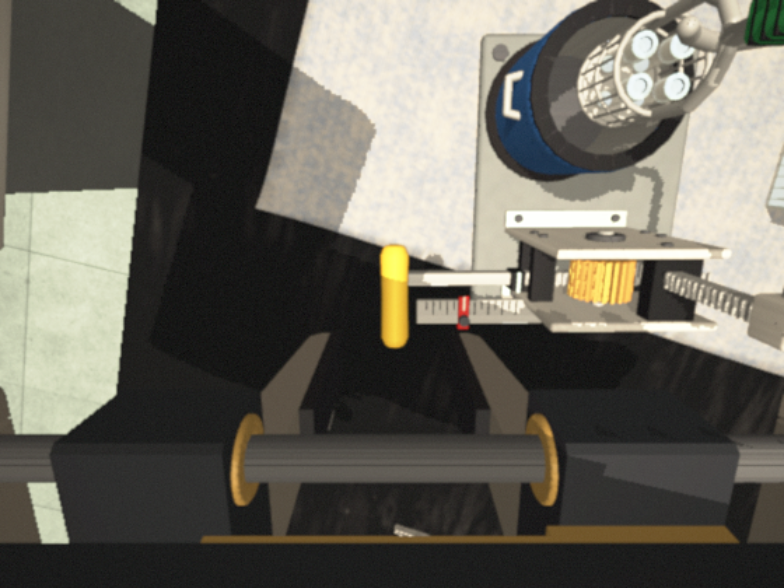

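The handle is at (395,297), the red pointer at (463,312) and the collar at (517,281). The pull needed is about 38 mm. Now I grip the handle.

Request:
apply_moves([
  [0, 0, 0, 0, 0, 50, 44],
  [0, 0, 0, 0, 0, 95, 44],
  [0, 0, 0, 0, 0, 112, 44],
  [0, 0, 0, 0, 0, 112, 44],
  [0, 0, 0, 0, 0, 112, 10],
  [0, 0, 0, 0, 0, 112, 5],
  [0, 0, 0, 0, 0, 112, 5],
  [0, 0, 0, 0, 0, 112, 5],
  [0, 0, 0, 0, 0, 112, 5],
], force=50)

```text
time_s: 14.85
tool_pos: [511.9, -71.2, 116.5]
orientation: [[-0.248, 0.969, 0.0], [0.969, 0.248, -0.0], [-0.001, 0.0, -1.0]]
contact_force: [-3.8, -0.5, 6.6]
finger_gap: 15.5
gripper_force: 50.0
```

```bash
cat > meas.py <<'E'
from h import *
import sys
n=sys.argv[1]
ya=np.radians(14.3);ex=np.array([np.cos(ya),np.sin(ya)]);ey=np.array([-ex[1],ex[0]])
o=manip.get_obs();print(o['tool_pos'].round(1),o['contact_force'].round(1),o['finger_gap'],o['time_s'],'tcp ex',ex@o['tool_pos'][:2])
im,d,K,V=cap('wrist',n);W=world(d,K,V)
X=W[...,:2]@ex;Y=W[...,:2]@ey;Z=W[...,2];g=cv2.cvtColor(im,cv2.COLOR_RGB2GRAY).astype(int)
hsv=cv2.cvtColor(im,cv2.COLOR_RGB2HSV);H,S=hsv[...,0],hsv[...,1]
r=((H<8)|(H>172))&(S>140)&(Z>60)&(Z<100)&(X>500)&(X<560)
v,u=np.where(r);print('red px',u.min(),u.max(),v.min(),v.max(),'X',X[r].min(),X[r].max(),'med',np.median(X[r]),'Y',Y[r].min(),Y[r].max(),'n',r.sum())
u0,v0=u.min()-15,v.min()-45
c=im[max(v0,0):v.max()+25,u0:u0+100]
cv2.imwrite(f'pics/{n}c.png',cv2.resize(c[:,:,::-1],None,fx=7,fy=7,interpolation=cv2.INTER_CUBIC)); print('origin',u0,max(v0,0),c.shape)
E
python3 meas.py w7
```

```text
[511.9 -71.2 116.5] [-3.8 -0.5  6.6] 15.47124508066819 14.85 tcp ex 478.4913210128182
red px 350 361 254 276 X 524.0462726655533 531.7840666177876 med 526.8398350133485 Y -222.01351154352903 -206.7436793646268 n 173
origin 335 209 (92, 100, 3)
```

Request:
apply_moves([
  [0, 0, 0, 0, -2, 0, 5],
  [0, 0, 0, 0, -5, 0, 5],
  [0, 0, 0, 0, -8, 0, 5],
  [0, 0, 0, 0, -11, 0, 5],
  [0, 0, 0, 0, -14, 0, 5],
  [0, 0, 0, 0, -17, 0, 5],
  [0, 0, 0, 0, -20, 0, 5],
  [0, 0, 0, 0, -23, 0, 5],
  [0, 0, 0, 0, -26, 0, 5],
  [0, 0, 0, 0, -29, 0, 5],
  [0, 0, 0, 0, -32, 0, 5],
  [0, 0, 0, 0, -34, 0, 5],
  [0, 0, 0, 0, -36, 0, 5],
  [0, 0, 0, 0, -37, 0, 5],
  [0, 0, 0, 0, -37, 0, 5],
  [0, 0, 0, 0, -37, 0, 5],
], force=60)

```text
time_s: 16.9
tool_pos: [478.9, -79.8, 116.6]
orientation: [[-0.247, 0.969, 0.006], [0.969, 0.247, 0.0], [-0.001, 0.005, -1.0]]
contact_force: [6.9, 2.8, -0.3]
finger_gap: 15.4
gripper_force: 60.0
```

```bash
python3 meas.py w8
```

```text
[478.9 -79.8 116.6] [ 6.9  2.8 -0.3] 15.35768058359378 16.9 tcp ex 444.3165790089934
red px 399 412 254 276 X 524.0603453175863 531.9783341705968 med 526.709978424524 Y -222.45092037118286 -206.67896250782726 n 178
origin 384 209 (92, 100, 3)
```

View pics/w8c.png

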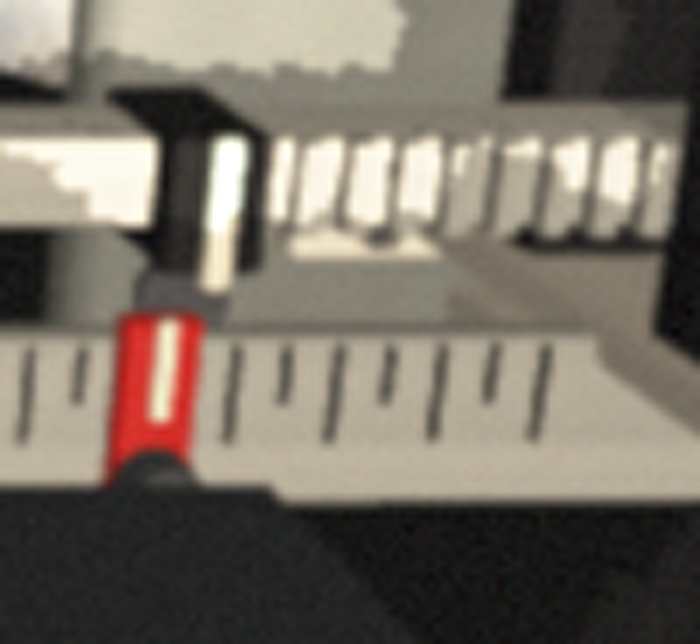

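The index line is at crop (222,210) and the mark at (165,370), so it's still a few mm short. I'll compute the exact gap.

```bash
cat > gap.py <<'E'
from h import *
import sys
im,d,K,V=load(sys.argv[1]);x0,y0=int(sys.argv[2]),209
ya=np.radians(14.3);ex=np.array([np.cos(ya),np.sin(ya)])
C=-V[:3,:3].T@V[:3,3]; R={}
W=world(d,K,V);g=im.min(2).astype(int)
for n,(u,v,r) in {'index':[float(a) for a in sys.argv[3:5]]+[(140,270)],'mark':[float(a) for a in sys.argv[5:7]]+[(330,410)]}.items():
    out=[]
    for row in range(int(y0+r[0]/7)+1,int(y0+r[1]/7)):
        cu=x0+u/7-(row-(y0+v/7))*0.125; us=np.arange(int(round(cu))-4,int(round(cu))+5)
        w=np.clip(g[row,us]-np.percentile(g[row,us],40)-25,0,None); 
        if w.sum()<20: continue
        uu=(w*us).sum()/w.sum(); z=np.median(W[row,int(uu)-1:int(uu)+2,2]); out.append((row,uu,z))
    out=np.array(out); zm=np.median(out[:,2])
    rays=np.c_[(out[:,1]-K[0,2])/K[0,0],(out[:,0]-K[1,2])/K[1,1],np.ones(len(out))]@V[:3,:3]
    P=C+rays*((zm-C[2])/rays[:,2])[:,None]; X=P[:,:2]@ex; R[n]=np.median(X); print(n,'z',zm,X.round(1))
print('still to pull',R['index']-R['mark'])
E
python3 gap.py w8 384 222 210 165 370
```

```text
index z 84.51767470613395 [532.4 532.4 532.4 532.4 532.3 532.4 532.4 532.4 532.4 532.3 532.2 532.2
 532.3 532.4 532.4 532.4 532.4]
mark z 85.01055044862298 [528.2 528.2 528.2 528.3 528.3 528.3 528.2 528.2 528.2 528.2]
still to pull 4.15076096615303
```

Request:
apply_moves([
  [0, 0, 0, 0, -1.5, 0, 5],
  [0, 0, 0, 0, -3, 0, 5],
  [0, 0, 0, 0, -4.3, 0, 5],
  [0, 0, 0, 0, -4.3, 0, 5],
  [0, 0, 0, 0, -4.3, 0, 5],
  [0, 0, 0, 0, -4.3, 0, 5],
  [0, 0, 0, 0, -4.3, 0, 5],
  [0, 0, 0, 0, -4.3, 0, 5],
  [0, 0, 0, 0, -4.3, 0, 5],
  [0, 0, 0, 0, -4.3, 0, 5],
])

```text
time_s: 18.2
tool_pos: [474.8, -80.8, 116.6]
orientation: [[-0.247, 0.969, 0.006], [0.969, 0.247, 0.0], [-0.001, 0.006, -1.0]]
contact_force: [8.6, 4.3, -1.9]
finger_gap: 15.5
gripper_force: 60.0
```

```bash
python3 meas.py w9
python3 - <<'E'
from h import *
im,d,K,V=cap('scene','s6');W=world(d,K,V)
u=K@(V@[580,40,170,1])[:3];u=(u/u[2]).astype(int)
a=cv2.resize(im[u[1]-55:u[1]+60,u[0]-60:u[0]+70,::-1],(650,575),interpolation=cv2.INTER_CUBIC)
cv2.imwrite('pics/c6.png',a)
hsv=cv2.cvtColor(im,cv2.COLOR_RGB2HSV);H,S=hsv[...,0],hsv[...,1]
for _ in range(3):
    im,d,K,V=cap('top');W=world(d,K,V);H,S,v=cv2.split(cv2.cvtColor(im,cv2.COLOR_RGB2HSV))
    g=(H>45)&(H<85)&(S>100)&(abs(W[...,0]-604)<40)&(abs(W[...,1]-77)<40)&(W[...,2]>150)
    print('grip',g.sum(),W[g].mean(0).round(1) if g.any() else '')
E
```

```text
[474.8 -80.8 116.6] [ 8.6  4.3 -1.9] 15.516637226188678 18.2 tcp ex 440.1408471595881
red px 406 418 254 276 X 524.0917965021076 531.9452122706936 med 526.6911805239665 Y -223.10030261694277 -206.78938773065704 n 175
origin 391 209 (92, 100, 3)
grip 56 [601.7  76.4 211.7]
grip 55 [601.8  76.2 211.9]
grip 57 [601.8  76.3 211.3]
```

View pics/c6.png

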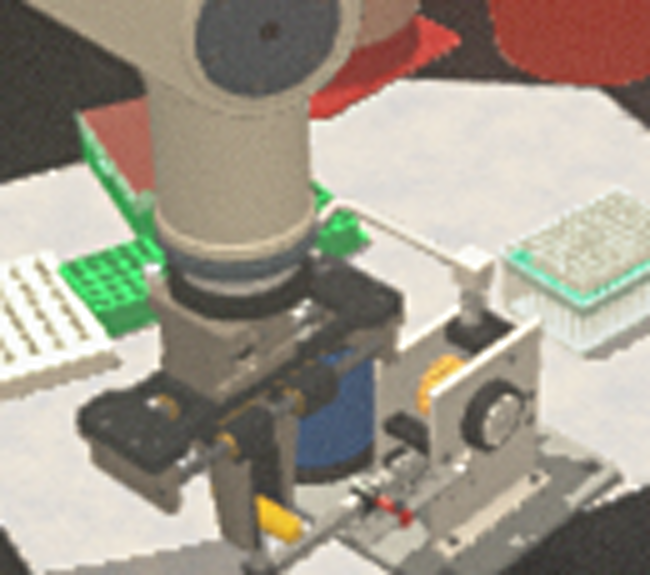

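The gripper holds the handle, and the basket's grip is still and centred over the dewar. Last check is the gap.

```bash
python3 gap.py w9 391 178 210 165 370
```

```text
index z 84.6489110269055 [528.2 528.1 528.1 528.1 528.1 528.1 528.1 528.1 528.2 528.2 528.3 528.2
 528.1 528.1 528.1 528.2 528.2]
mark z 84.65945010380437 [528.4 528.7 528.7 528.9 528.9 529.  528.4 528.4 528.5 528.7]
still to pull -0.5511270010878206
```

Within about 0.5 mm, so I'll hand it in.

```bash
python3 -c "
from bench import manip
print(manip.sign_off())"
```

```text
the job is handed in; nothing more can be done
None
```

I handed the job in at about 18 s: the basket hangs on the hook, centred over the dewar and still, and the gripper holds the T-handle with the index about 0.5 mm from the pointer mark; the sign-off gave no verdict.

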